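# Right the fallen topping container and slide it onto its mat

## Task

The square white topping container has fallen on its side on the steel counter. Tip it back up onto its foot, easing it down so that it does not fall or bang onto its base, and slide it along the counter, without lifting it off, until it stands upright wholly on the round green mat. Leave the bowl, jar, timer and pen where they are.

Things in the scene. Friction and masses are not known exactly. Their poses are not given: they have to be found in the camera images.
- container: Square open-topped white plastic container, green band at the rim: 104 x 104 mm outside, 150 mm high, walls and floor 5 mm (inside 94 x 94 mm), about 0.42 kg. Origin: centre of its underside; z points out of the mouth, x and y square to its side walls. Starts lying on a side wall (origin 52 mm above the counter), y axis up, mouth roughly to the robot's right (-y), underside to its left.
- mat: Round green mat, 190 mm across, 1 mm thin, flush with the counter for all purposes (nothing catches on it), fixed. Origin: its centre. It lies to the left or to the right of the container.
- scale: Kitchen scale, white with a steel platter, 200 x 180 x 44 mm (x, y, z), fixed to the counter, on the other side from the mat. Origin: centre of its underside.
- bowl: Small steel bowl, 124 mm across and 45 mm high, loose on the scale. Origin: centre of its underside. Leave alone.
- jar: Amber jar with green cap, 70 mm across, 110 mm high, loose, standing at the back of the counter. Origin: centre of its underside. Leave alone.
- timer: White kitchen timer, 65 x 65 x 20 mm, loose, lying near the robot on one side. Origin: centre of its underside. Leave alone.
- pen: Orange pen, 9 x 140 x 9 mm, long axis y, loose, lying near the robot on the other side. Origin: centre of its underside. Leave alone.
There are look-alikes about, which are no part of the job. There is more than one size of the container; the job needs the largest.

How it is judged:
By the outcome, as a careful person would: the job done as asked, in the order asked, and still so for the second after the job is handed in, with the robot touching nothing.
It also fails if it takes over 64 s, if anything falls off the work surface, if the arm or the gripper's body presses on something with over 40 N, if the wrist force passes 120 N, or if a joint passes its speed limit or range.

## Robot

A 6-joint arm with a two-finger parallel gripper is mounted at the origin on the work surface. World frame = base frame: x ahead of the robot, y to its left, z up, the work surface at z = 0. Lengths are in m, angles in rad, forces in N, time in s.
With the tool pointing down it reaches from about 0.3 to 0.95 m from the base axis. Payload 3.1 kg.
Tool frame: the origin (TCP) lies on the centre line of the jaws, within the pads' length; the fingertips stand 17 mm ahead of it and the grasp point (between the pads) lies 2 mm behind it; z points along the fingers, y is the line along which they close (so a half turn about z gives the same grasp; the last joint's range is limited). The gripper opens to 85 mm and grips with 20 to 120 N. Pads are 22 mm wide; open, the fingers measure 114 mm over their backs; the gripper's body (76 mm by 85 mm) begins 54 mm behind the grasp point. The pads swing forward as they close: fully open they stand 13 mm farther back than shut.
Start: joints at [1.218, 0.308, 1.634, -0, 1.2, -0.07], TCP at [0.174, 0.6, 0.248] pointing down, gripper open.
Joint ranges: [-3.06, 3.06], [-0.79, 1.96], [0.05, 2.63], [-1.19, 4.34], [0.05, 2.64], [-2.94, 2.94]. Speed limits (rad/s): [2.79, 2.79, 3.14, 3.14, 3.14, 3.14].

## Interface

Orientations are given as a 3x3 rotation matrix whose columns are the frame's x, y, z axes.
In Python, from bench import robot, viewer gives the robot as it stands.
- The arm moves only by the tool send_rows, never from a script. Its argument "increments" is one flat list of numbers, 4 for each row, row after row: the shift along the tool's x, y, z normalised to -1 to 1, where 1 is 8 cm, then the turn about the tool's z normalised to -1 to 1, where 1 is 30 degrees. In form: [tx, ty, tz, twist, tx, ty, tz, twist, ...]. A call has 1 to 20 rows; each row shifts and turns the commanded pose from where the row before left it, along the tool's axes as they then stand; what a row does not reach is not made up. A row lasts 1/8 s, in which the tool goes at most 62.5 mm and 10.7 degrees, less where a joint would pass 70% of its speed; a pose out of reach is approached as far as the arm can. A call with a number of a shift or a turn outside -1 to 1 is refused whole. A call with a gripper value outside its range is refused whole. "gripper" is the finger opening in mm, from 0 to 85.4, set as the call begins (left out, the last holds). The fingers move at their own pace and stop on an object; "newtons" is the grip in N (left out, the last holds). Time passes only in rows, so rows that do not move let the fingers close. It gives the time, the measured TCP pose, the force, the opening and the grip force at its end, in the units of the state.
- robot.get_state(): the state, without advancing time (a new reading comes with each control period).
- viewer.grab_frame(name): name is "side" or "top" or "wrist"; returns a dict with "image" (384x512x3 uint8, red, green, blue), "depth" (384x512 float32, m along the optical axis (not along the pixel's ray), 0 where there is no reading), "intrinsics" (3x3 intrinsics, pixels), "k1" (the pictures are not rectified: a ray, as slopes to the right and down, at radius r is drawn at 1 + k1 r^2 times it, then the intrinsics apply), "extrinsics" (4x4, takes a point from world to camera coordinates). Camera axes: x right, y down, z forward; pixel columns grow to the right and rows downward; lengths in m; the calibration is good to about 2 mm. A picture is of the moment at which its call begins.
- robot.finish_job(): hands the job in; it is judged then, once.
The state is a dict: "time_s": time; "qpos": joint angles; "qd": joint speeds; "effort": joint torques, N m; "ee_pos": TCP position; "ee_rot": TCP orientation; "wrist_force": force on the tool from outside, world axes, zero at the start; "torque": the same for the moment, N m; "gripper_width": finger opening in m; "gripper_force": force on a finger pad.
Only numpy, scipy, OpenCV 4.12 (cv2) and the standard library are available. Lean on these libraries where they do the work, as an engineer would, in place of code of your own. Each camera call takes 0.05 s, during which the arm holds its last target. There are 200 camera calls.

## Working session

There is one attempt and no reset: what is moved stays moved. The work goes in short steps, Python scripts to look and compute and a tool call to move; the robot and the scene stay as the last step left them, time stands still between calls to the robot, and variables do not carry over. Pictures are saved under pics/ and viewed, at most 10 in all, crops included, and the job is handed in when it is done.

Besides the shell and the picture viewer there is one more tool, called after "Request:" in YAML: its name, and indented under it one key for each argument. send_rows: Moves the arm, as the interface text tells. Scaled input: -1 to 1 covers 8 cm each way for a shift and 30 degrees each way for a turn. Its arguments: {"type":"object","properties":{"increments":{"type":"array"},"gripper":{"type":"number"},"newtons":{"type":"number"}},"required":["increments"]}

```bash
ls; mkdir -p pics
python3 - <<'E'
from bench import robot, viewer
import cv2, numpy as np, pickle
s=robot.get_state(); print(s)
fr={}
for n in("side","top"):
    f=viewer.grab_frame(n); fr[n]=f
    print(n,f["intrinsics"].tolist(),f["k1"],np.round(f["extrinsics"],4).tolist())
pickle.dump(fr,open("f0.pkl","wb"))
im=np.vstack([fr["top"]["image"],fr["side"]["image"]])[:,:,::-1]
cv2.imwrite("pics/a.png",cv2.resize(fr["top"]["image"][:,:,::-1],(768,576)))
cv2.imwrite("pics/b.png",cv2.resize(fr["side"]["image"][:,:,::-1],(768,576)))
E
```

```text
pics
{'time_s': 0.0, 'qpos': array([ 1.21829538e+00,  3.09020972e-01,  1.63522941e+00, -3.53925479e-06,
        1.19969899e+00, -6.97198442e-02]), 'qd': array([ 1.35432017e-03,  6.83206204e-04,  3.40125136e-05,  2.01043070e-03,
        4.44670196e-04, -1.13472543e-03]), 'effort': array([-4.18347036e-04, -4.15256417e+01, -2.76664370e+01, -3.54490712e-04,
        1.03163189e-02,  2.77251523e-06]), 'ee_pos': array([0.17415247, 0.59940796, 0.24701668]), 'ee_rot': array([[-9.60283444e-01,  2.79025179e-01, -8.10551385e-04],
       [ 2.79026310e-01,  9.60280907e-01, -2.21294553e-03],
       [ 1.60889497e-04, -2.35122011e-03, -9.99997223e-01]]), 'wrist_force': array([-0.81839072,  0.22006741, -0.2284064 ]), 'torque': array([-0.02138141,  0.0107309 , -0.03302098]), 'gripper_force': 0.0, 'gripper_width': 0.08554850112965075}
side [[373.59314387874105, 0.0, 257.020600278292], [0.0, 373.59314387874105, 192.5077859345182], [0.0, 0.0, 1.0]] -0.08246737884295582 [[-0.8759, -0.4824, -0.0059, 0.4576], [-0.3637, 0.6684, -0.6488, 0.2737], [0.3169, -0.5661, -0.761, 0.8226], [0.0, 0.0, 0.0, 1.0]]
top [[385.47929126314204, 0.0, 253.6742914991063], [0.0, 385.47929126314204, 193.14031506844606], [0.0, 0.0, 1.0]] -0.11383960742746585 [[0.0126, -0.9998, -0.0153, -0.0195], [-0.9863, -0.0099, -0.1648, 0.5752], [0.1646, 0.0172, -0.9862, 1.1312], [0.0, 0.0, 0.0, 1.0]]
```

View pics/a.png

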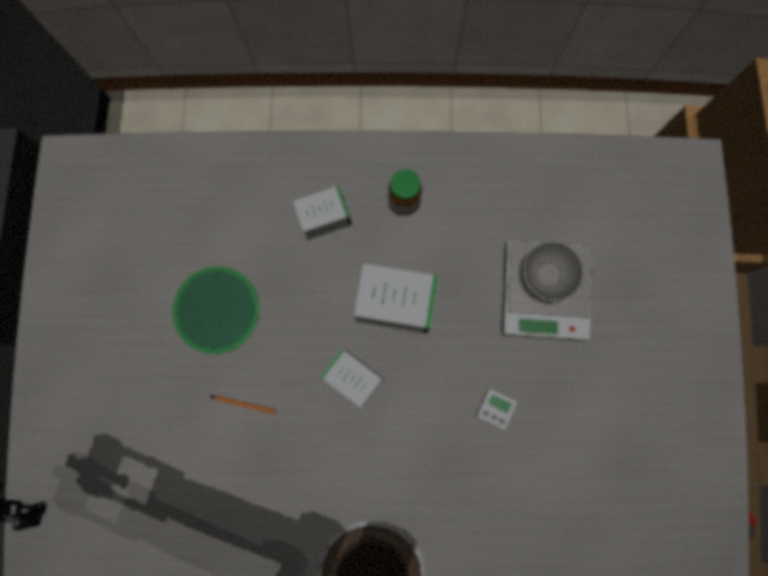

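View pics/b.png

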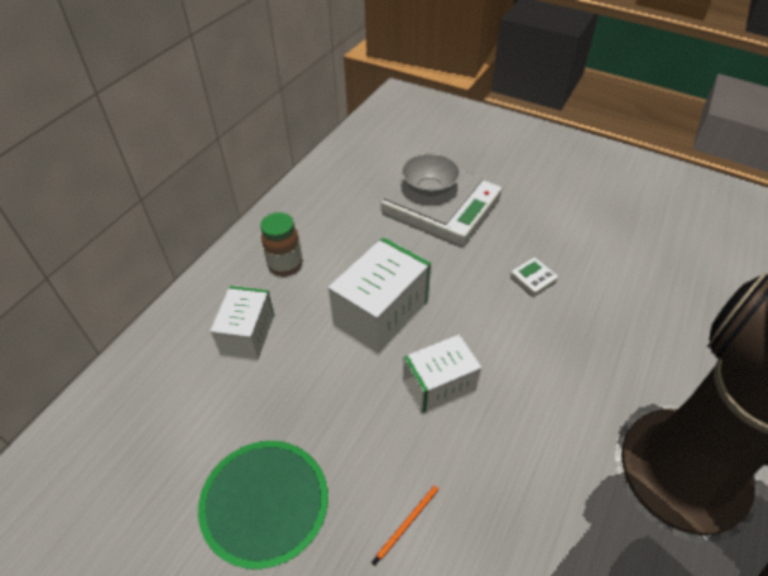

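Top view (768x576 scale) shows three white containers lying down, at (395,297), (321,210) and (352,378). The one at (395,297) is clearly the largest, and its green rim faces right (-y), so it fits the description. The mat is on the left at (216,310), the scale on the right, the pen at (243,404) and the jar at (405,187). Next I'll measure positions and confirm with a crop.

```bash
cat > h.py <<'E'
import numpy as np, cv2
def norm(f,px):
    k=f["intrinsics"]; d=np.array([f["k1"],0,0,0,0],float)
    return cv2.undistortPoints(np.float64(px).reshape(-1,1,2),k,d).reshape(-1,2)
def rays(f,px):
    n=norm(f,px); E=f["extrinsics"]; R=E[:3,:3]
    return -R.T@E[:3,3], np.c_[n,np.ones(len(n))]@R
def plane(f,px,z):
    o,d=rays(f,px); return o+d*((z-o[2])/d[:,2])[:,None]
def tri(f,p,g,q):
    P=cv2.triangulatePoints(f["extrinsics"][:3],g["extrinsics"][:3],norm(f,p).T,norm(g,q).T)
    return (P[:3]/P[3]).T
def cloud(f):
    v,u=np.nonzero(f["depth"]>0); o,d=rays(f,np.c_[u,v])
    return u,v,o+d*f["depth"][v,u][:,None]
E
python3 - <<'E'
from h import *; import pickle
fr=pickle.load(open("f0.pkl","rb")); T,S=fr["top"],fr["side"]
cv2.imwrite("pics/c.png",np.hstack([cv2.resize(T["image"][120:280,180:320,::-1],None,fx=2.85,fy=2.85),cv2.resize(S["image"][140:300,130:270,::-1],None,fx=2.85,fy=2.85)])[:, :800])
hsv=cv2.cvtColor(T["image"],cv2.COLOR_RGB2HSV)
# white top faces
for n,f in fr.items():
    h=cv2.cvtColor(f["image"],cv2.COLOR_RGB2HSV)
    for nm,m in(("white",((h[...,2]>150)&(h[...,1]<50))),("green",((h[...,0]>45)&(h[...,0]<85)&(h[...,1]>90))),("orange",((h[...,0]<20)&(h[...,1]>150)&(h[...,2]>120)))):
        m=cv2.morphologyEx(m.astype(np.uint8),cv2.MORPH_CLOSE,np.ones((3,3)))
        for c in cv2.findContours(m,0,2)[0]:
            if cv2.contourArea(c)>40:
                b=cv2.boxPoints(cv2.minAreaRect(c)); print(n,nm,cv2.contourArea(c),np.round(b,0).tolist())
for n,f in fr.items():
    u,v,P=cloud(f)
    m=(P[:,2]>.09)&(P[:,2]<.12)&(P[:,0]<.8)&(P[:,0]>.3)&(np.abs(P[:,1])<.3)
    Q=P[m]; print(n,"ztop",np.median(Q[:,2])); r=cv2.minAreaRect(Q[:,:2].astype(np.float32)*1000); print(r,cv2.boxPoints(r))
    m=(P[:,2]>.015)&(P[:,0]<.85)&(P[:,0]>.25)&(np.abs(P[:,1])<.5)
    im=np.zeros(f["depth"].shape,np.uint8); 
    k,l,st,ce=cv2.connectedComponentsWithStats((lambda a:(a.__setitem__((v[m],u[m]),1),a)[1])(im))
    L=l[v,u]
    for i in range(1,k):
        if st[i,4]>60:
            q=P[(L==i)&m]; print(n,st[i].tolist(),np.round(q.min(0),3),np.round(q.max(0),3))
E
```

```text
side white 44.5 [[504.0, 312.0], [511.0, 312.0], [511.0, 322.0], [504.0, 322.0]]
side white 111456.5 [[0.0, 53.0], [511.0, 53.0], [511.0, 383.0], [0.0, 383.0]]
side green 5617.0 [[114.0, 340.0], [178.0, 276.0], [234.0, 332.0], [171.0, 396.0]]
side green 247.0 [[174.0, 142.0], [194.0, 142.0], [194.0, 158.0], [174.0, 158.0]]
side green 82.5 [[306.0, 146.0], [317.0, 132.0], [322.0, 136.0], [311.0, 149.0]]
side green 3467.0 [[390.0, 44.0], [399.0, 9.0], [515.0, 39.0], [506.0, 74.0]]
side orange 186.5 [[250.0, 370.0], [289.0, 323.0], [292.0, 326.0], [253.0, 372.0]]
top green 98.0 [[348.0, 219.0], [348.0, 214.0], [369.0, 215.0], [369.0, 221.0]]
top green 2466.0 [[116.0, 178.0], [171.0, 178.0], [171.0, 235.0], [116.0, 235.0]]
top green 280.0 [[260.0, 113.0], [279.0, 113.0], [279.0, 132.0], [260.0, 132.0]]
side ztop 0.10231338726842987
((651.1107177734375, -59.87981414794922), (152.82997131347656, 299.1182556152344), 81.01532745361328) [[ 491.4529    -112.00052  ]
 [ 786.901     -158.71388  ]
 [ 810.76855     -7.7591095]
 [ 515.32043     38.954254 ]]
side [254, 102, 80, 60, 2879] [ 0.48  -0.
[... 374 characters left out ...]
0.015] [0.456 0.106 0.072]
top ztop 0.10290107919290281
((623.0349731445312, -139.24330139160156), (303.9393615722656, 305.0699768066406), 73.40938568115234) [[ 433.45798  -241.33286 ]
 [ 725.82776  -328.4399  ]
 [ 812.61194   -37.153748]
 [ 520.2422     49.95331 ]]
top [259, 113, 22, 30, 546] [ 0.746 -0.094  0.015] [ 0.812 -0.027  0.114]
top [195, 124, 39, 35, 867] [0.692 0.054 0.015] [0.789 0.171 0.078]
top [335, 160, 59, 67, 3643] [ 0.479 -0.452  0.015] [ 0.687 -0.266  0.092]
top [236, 176, 57, 46, 1970] [ 0.492 -0.125  0.015] [0.617 0.038 0.11 ]
top [213, 233, 42, 38, 797] [ 0.342 -0.016  0.018] [0.452 0.104 0.076]
top [318, 259, 27, 28, 424] [ 0.296 -0.292  0.015] [ 0.378 -0.211  0.027]
```

View pics/c.png

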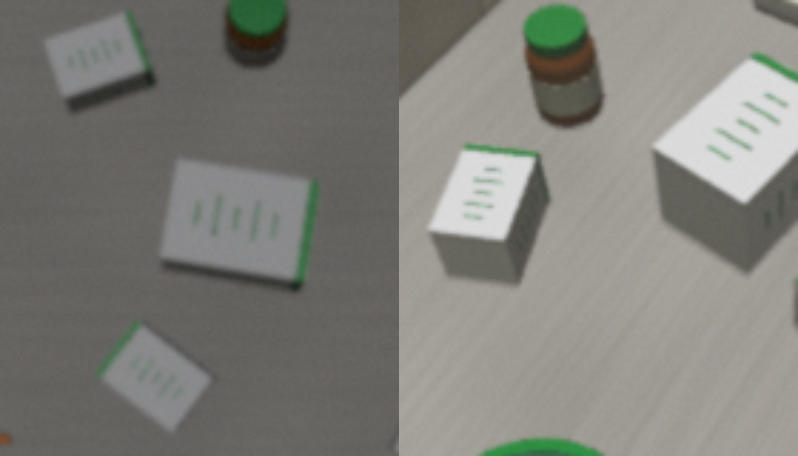

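The crop confirms it. The middle container (native top pixel ~(263,198)) is the largest, with its green rim to the right and its plain underside to the left. The other two are smaller look-alikes. Now the precise pose.

Run:
```python
from h import *; import pickle
fr=pickle.load(open("f0.pkl","rb")); T,S=fr["top"],fr["side"]
for n,f in fr.items():
    u,v,P=cloud(f)
    m=(P[:,2]>.095)&(P[:,0]<.63)&(P[:,0]>.48)&(P[:,1]>-.135)&(P[:,1]<.05)
    Q=P[m]; r=cv2.minAreaRect(Q[:,:2].astype(np.float32)*1000); print(n,len(Q),np.median(Q[:,2]),r); print(cv2.boxPoints(r))
# triangulate the face's corners: contour of white top face in both views
def mat(f,c):
    p=c.reshape(-1,2).astype(float); return plane(f,p,.001)
for n,f in fr.items():
    h=cv2.cvtColor(f["image"],cv2.COLOR_RGB2HSV)
    m=((h[...,0]>45)&(h[...,0]<85)&(h[...,1]>90)).astype(np.uint8)
    c=[c for c in cv2.findContours(m,0,1)[0] if cv2.contourArea(c)>2000]
    c=[c for c in c if c[:,0,0].max()<300][0]
    q=mat(f,c)[:,:2]*1000; print(n,"mat",cv2.minEnclosingCircle(q.astype(np.float32)),q.mean(0))
# two-view height of the top face corners: project depth-free edges
cs={}
for n,f in fr.items():
    g=f["image"][...,:].min(2)
    u0,v0,w,hh=(228,168,72,58) if n=="top" else (212,152,82,82)
    sub=g[v0:v0+hh,u0:u0+w]; t,_=cv2.threshold(cv2.GaussianBlur(sub,(3,3),0),0,255,cv2.THRESH_OTSU); 
    m=cv2.morphologyEx((sub>t).astype(np.uint8),cv2.MORPH_CLOSE,np.ones((5,5)))
    c=max(cv2.findContours(m,0,1)[0],key=cv2.contourArea); 
    a=cv2.approxPolyDP(c,5,True).reshape(-1,2)+[u0,v0]; cs[n]=a; print(n,t,a.tolist()); print(np.round(plane(f,a.astype(float),.104),3).tolist())
pen=[]
h=cv2.cvtColor(T["image"],cv2.COLOR_RGB2HSV); v,u=np.nonzero((h[...,0]<20)&(h[...,1]>130)&(np.arange(384)[:,None]>240)&(np.arange(512)<200)); q=plane(T,np.c_[u,v],.005); print("pen",q.min(0),q.max(0))
```

```text
side 1925 0.10222295999215336 ((556.3262939453125, -44.70338439941406), (152.55157470703125, 106.45565795898438), 81.51428985595703)
[[ 492.4257   -112.28971 ]
 [ 597.71594  -127.998604]
 [ 620.2269     22.882942]
 [ 514.93665    38.591835]]
top 1828 0.10256665405443555 ((555.1876220703125, -43.763206481933594), (150.10968017578125, 104.99432373046875), 80.90947723388672)
[[ 491.49155  -109.58108 ]
 [ 595.1671   -126.169624]
 [ 618.88367    22.054665]
 [ 515.2081     38.64321 ]]
side mat ((537.6708374023438, 342.0061950683594), 94.09957122802734) [536.22674187 344.8510849 ]
top mat ((537.5967407226562, 341.5584411621094), 93.10502624511719) [536.94909739 341.31440187]
side 169.0 [[254, 161], [219, 190], [250, 210], [283, 178]]
[[0.592, -0.112, 0.104], [0.619, 0.019, 0.104], [0.52, 0.037, 0.104], [0.497, -0.093, 0.104]]
top 113.0 [[242, 176], [236, 209], [281, 217], [287, 183]]
[[0.617, 0.021, 0.104], [0.519, 0.037, 0.104], [0.497, -0.094, 0.104], [0.597, -0.111, 0.104]]
pen [0.08095354 0.20666729 0.005     ] [0.35431838 0.80666797 0.005     ]
```

Request:
send_rows:
  increments: [0,0,0,0.344,0,0,0,0.344,0,0,0,0.344,0,0,0,0.344,0,0,0,0.344,0,0,0,0.344,0,0,0,0.344,0,0,0,0.344,0,0,0,0,0,0,0,0]
  gripper: 60
  newtons: 40

```text
time_s: 1.35
ee_pos: [0.1743, 0.5999, 0.2479]
ee_rot: [[0.15, 0.989, -0.0], [0.989, -0.15, -0.001], [-0.001, -0.0, -1.0]]
wrist_force: [-0.1, 0.2, 0.2]
gripper_width: 0.0603
gripper_force: 0.0
```

Request:
send_rows:
  increments: [-0.393,0.371,0.03,0,-0.393,0.371,0.03,0,-0.393,0.371,0.03,0,-0.393,0.371,0.03,0,-0.393,0.371,0.03,0,-0.393,0.371,0.03,0,-0.393,0.371,0.03,0,-0.393,0.371,0.03,0,-0.393,0.371,0.03,0,-0.393,0.371,0.03,0,-0.393,0.371,0.03,0,-0.393,0.371,0.03,0,-0.393,0.371,0.03,0,-0.393,0.371,0.03,0,-0.393,0.371,0.03,0,-0.393,0.371,0.03,0,0,0,0,0,0,0,0,0]

```text
time_s: 3.6
ee_pos: [0.5666, 0.0308, 0.2096]
ee_rot: [[0.152, 0.988, -0.001], [0.988, -0.152, 0.001], [0.0, -0.001, -1.0]]
wrist_force: [-0.4, 0.0, 0.0]
gripper_width: 0.0602
gripper_force: 0.0
```

Request:
send_rows:
  increments: [0,0,0.3,0,0,0,0.3,0,0,0,0.2,0,0,0,0.12,0,0,0,0,0]

```text
time_s: 4.22
ee_pos: [0.5666, 0.031, 0.1358]
ee_rot: [[0.152, 0.988, -0.001], [0.988, -0.152, 0.0], [-0.0, -0.001, -1.0]]
wrist_force: [-0.1, -0.3, 0.5]
gripper_width: 0.0601
gripper_force: 0.0
```

```bash
cat > snap.py <<'E'
import sys; from h import *; from bench import viewer
n,out,u0,v0,u1,v1,s=sys.argv[1],sys.argv[2],*map(int,sys.argv[3:8])
f=viewer.grab_frame(n); cv2.imwrite(out,cv2.resize(f["image"][v0:v1,u0:u1,::-1],None,fx=s,fy=s,interpolation=2))
u,v,P=cloud(f); np.savez("last_"+n,u=u,v=v,P=P)
E
python3 snap.py side pics/d.png 170 60 340 240 3
```

```text
(no output)
```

View pics/d.png

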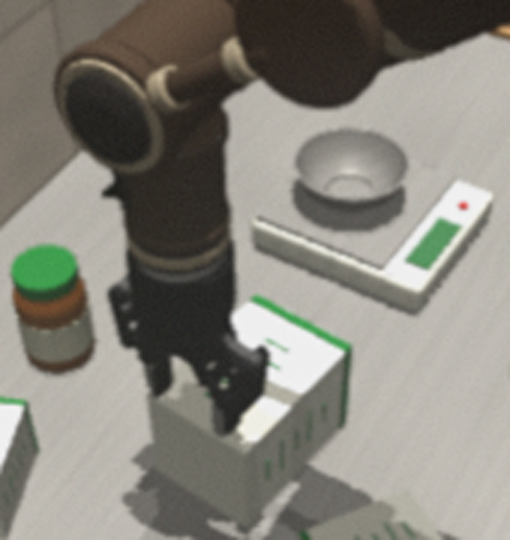

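The fingers hang over the container's underside edge (crop ~(165,390) and (230,425)), with both tips still above the wall. Next I descend to contact.

Request:
send_rows:
  increments: [0,0,0.04,0,0,0,0.04,0,0,0,0.04,0,0,0,0.02,0,0,0,0,0]

```text
time_s: 4.9
ee_pos: [0.567, 0.0306, 0.1249]
ee_rot: [[0.152, 0.988, -0.0], [0.988, -0.152, 0.0], [-0.0, -0.0, -1.0]]
wrist_force: [0.5, 0.5, -0.3]
gripper_width: 0.0598
gripper_force: 0.0
```

Request:
send_rows:
  increments: [0,0,0.03,0,0,0,0.03,0,0,0,0,0]

```text
time_s: 5.28
ee_pos: [0.5669, 0.0307, 0.1199]
ee_rot: [[0.152, 0.988, -0.001], [0.988, -0.152, 0.0], [-0.0, -0.001, -1.0]]
wrist_force: [-0.3, 0.7, -0.4]
gripper_width: 0.0605
gripper_force: 0.0
```

Request:
send_rows:
  increments: [0,0,0.03,0,0,0,0,0]

```text
time_s: 5.52
ee_pos: [0.567, 0.0307, 0.1177]
ee_rot: [[0.152, 0.988, -0.0], [0.988, -0.152, 0.0], [-0.0, -0.0, -1.0]]
wrist_force: [-0.0, -0.7, -0.1]
gripper_width: 0.0597
gripper_force: 0.0
```

Request:
send_rows:
  increments: [0,0,0.02,0,0,0,0,0]

```text
time_s: 5.78
ee_pos: [0.567, 0.0307, 0.1161]
ee_rot: [[0.152, 0.988, -0.0], [0.988, -0.152, -0.0], [-0.0, -0.0, -1.0]]
wrist_force: [0.1, 0.6, -0.0]
gripper_width: 0.0599
gripper_force: 0.0
```

Request:
send_rows:
  increments: [0,0,0.02,0,0,0,0,0]

```text
time_s: 6.02
ee_pos: [0.5672, 0.0307, 0.1159]
ee_rot: [[0.152, 0.988, -0.0], [0.988, -0.152, -0.0], [-0.0, -0.0, -1.0]]
wrist_force: [-2.9, 0.8, 6.7]
gripper_width: 0.06
gripper_force: 3.4
```

Request:
send_rows:
  increments: [0,0,0.02,0,0,0,0,0]

```text
time_s: 6.28
ee_pos: [0.5673, 0.0307, 0.1159]
ee_rot: [[0.152, 0.988, -0.001], [0.988, -0.152, -0.0], [-0.0, -0.001, -1.0]]
wrist_force: [-6.2, 0.4, 14.7]
gripper_width: 0.06
gripper_force: 7.3
```

Request:
send_rows:
  increments: [0.04,0,0,0,0.04,0,0,0,0.04,0,0,0,0.04,0,0,0]

```text
time_s: 6.78
ee_pos: [0.5694, 0.0429, 0.1156]
ee_rot: [[0.152, 0.988, -0.0], [0.988, -0.152, -0.001], [-0.001, 0.0, -1.0]]
wrist_force: [-5.7, -2.1, 11.5]
gripper_width: 0.06
gripper_force: 5.7
```

```bash
cat > tilt.py <<'E'
import sys; from h import *; from bench import viewer,robot
# tilt about pivot from depth: right rim height & side-view points, in container plane (along a, z)
f=viewer.grab_frame("side"); u,v,P=cloud(f); a=np.array([.152,.988,0]); e=np.array([.988,-.152,0]); c=np.array([.567,.0305,0])
X=(P-c)@a; Y=(P-c)@e; Z=P[:,2]
m=(np.abs(Y)<.075)&(X>-.2)&(X<.33)&(Z>.012)&(Z<.25)
col=f["image"][v,u].astype(int); w=m&(col.min(1)>105)
fa=m&(Y<-.035)&(Y>-.075)&(col.min(1)>60)
pts=np.c_[X,Z][w&(Y<-.01)]
gr=m&(col[:,1]-col[:,0]>35)&(Z>.05)
print("n",w.sum(),"green rim X,Z:",np.round(np.percentile(X[gr],[5,50,95]),3),np.round(np.percentile(Z[gr],[5,50,95]),3)) if gr.sum() else print("nogreen")
# near side face (facing -e): its outline
s=m&(np.abs(Y+.052)<.008)
if s.sum()>50:
    q=np.c_[X,Z][s].astype(np.float32)*1000; r=cv2.minAreaRect(q); print("near side",s.sum(),r,np.round(cv2.boxPoints(r)).tolist())
st=robot.get_state(); print(st["time_s"],st["ee_pos"].round(4),st["wrist_force"].round(1))
if len(sys.argv)>1: cv2.imwrite(sys.argv[1],cv2.resize(f["image"][60:260,150:350,::-1],None,fx=2.8,fy=2.8))
E
python3 tilt.py
```

```text
n 1303 green rim X,Z: [-0.137 -0.132 -0.128] [0.117 0.119 0.121]
near side 1108 ((-59.48639678955078, 111.02252197265625), (205.30213928222656, 162.80213928222656), 85.2733383178711) [[-149.0, 15.0], [13.0, 2.0], [30.0, 207.0], [-132.0, 220.0]]
6.825 [0.5695 0.0434 0.1156] [-5.  -0.5 11.7]
```

Request:
send_rows:
  increments: [0.045,0,0.006,0,0.045,0,0.006,0,0.045,0,0.006,0,0.045,0,0.006,0,0.039,0,0.01,0,0.039,0,0.01,0,0.039,0,0.01,0,0.039,0,0.01,0]

```text
time_s: 7.82
ee_pos: [0.5738, 0.0707, 0.1101]
ee_rot: [[0.153, 0.988, 0.001], [0.988, -0.153, 0.001], [0.001, 0.001, -1.0]]
wrist_force: [-2.6, 1.7, 8.8]
gripper_width: 0.06
gripper_force: 4.3
```

```bash
python3 tilt.py
```

```text
n 1639 green rim X,Z: [-0.098 -0.094 -0.046] [0.13  0.15  0.152]
near side 1190 ((-31.391761779785156, 121.19961547851562), (209.85122680664062, 150.4903564453125), 67.23340606689453) [[-141.0, 54.0], [-3.0, -5.0], [79.0, 189.0], [-60.0, 247.0]]
7.875 [0.5739 0.0711 0.1099] [-4.1  2.2  9.4]
```

Request:
send_rows:
  increments: [0.043,0,0.018,0,0.043,0,0.018,0,0.043,0,0.018,0,0.043,0,0.018,0,0.035,0,0.02,0,0.035,0,0.02,0,0.035,0,0.02,0,0.035,0,0.02,0]

```text
time_s: 8.88
ee_pos: [0.5777, 0.096, 0.0973]
ee_rot: [[0.153, 0.988, 0.001], [0.988, -0.153, 0.002], [0.003, 0.001, -1.0]]
wrist_force: [-2.2, 3.6, 5.6]
gripper_width: 0.06
gripper_force: 3.1
```

```bash
python3 tilt.py pics/e.png
```

```text
n 1732 green rim X,Z: [-0.053 -0.049 -0.046] [0.166 0.169 0.173]
near side 1250 ((0.30369699001312256, 121.76322174072266), (197.1315460205078, 150.512451171875), 52.33504104614258) [[-119.0, 90.0], [-0.0, -2.0], [120.0, 154.0], [1.0, 246.0]]
8.925 [0.5777 0.0963 0.097 ] [-1.2  4.3  5.9]
```

View pics/e.png

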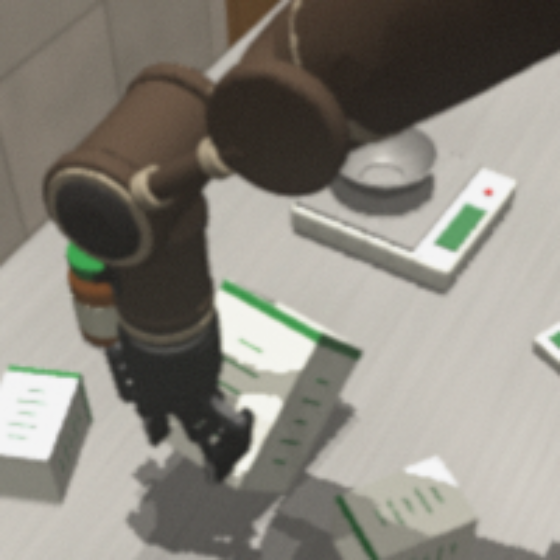

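The container is tilted about 37° (rim corner at ~(358,350) in the crop), hinged on its lower left edge, with both fingertips on its wall. I keep going past the balance point.

Request:
send_rows:
  increments: [0.037,0,0.03,0,0.037,0,0.03,0,0.037,0,0.03,0,0.037,0,0.03,0,0.029,0,0.029,0,0.029,0,0.029,0]

```text
time_s: 9.68
ee_pos: [0.5804, 0.113, 0.0829]
ee_rot: [[0.154, 0.988, 0.002], [0.988, -0.154, 0.004], [0.004, 0.001, -1.0]]
wrist_force: [-0.4, 5.9, 4.0]
gripper_width: 0.0598
gripper_force: 3.5
```

```bash
python3 tilt.py
```

```text
n 1937 green rim X,Z: [-0.014 -0.011 -0.009] [0.171 0.175 0.179]
near side 1295 ((22.257522583007812, 113.86734771728516), (184.15692138671875, 151.65267944335938), 38.67902374267578) [[-97.0, 116.0], [-2.0, -3.0], [142.0, 112.0], [47.0, 231.0]]
9.725 [0.5804 0.1133 0.0826] [-1.   5.8  5.4]
```

Request:
send_rows:
  increments: [0.025,0,0.022,0,0.025,0,0.022,0,0.025,0,0.021,0,0.025,0,0.021,0,0.025,0,0.02,0,0.025,0,0.02,0,0.025,0,0.02,0,0.025,0,0.02,0]

```text
time_s: 10.72
ee_pos: [0.5817, 0.1259, 0.0677]
ee_rot: [[0.152, 0.988, -0.001], [0.988, -0.152, -0.001], [-0.001, -0.0, -1.0]]
wrist_force: [0.7, 0.6, -0.4]
gripper_width: 0.0602
gripper_force: 0.5
```

```bash
python3 tilt.py pics/f.png
```

```text
n 1905 green rim X,Z: [0.022 0.024 0.025] [0.171 0.174 0.177]
near side 1306 ((37.7943229675293, 104.03861999511719), (170.6603240966797, 151.98997497558594), 27.470483779907227) [[-73.0, 132.0], [-3.0, -3.0], [149.0, 76.0], [78.0, 211.0]]
10.775 [0.5814 0.1262 0.0674] [ 1.1  2.7 -0.7]
```

View pics/f.png

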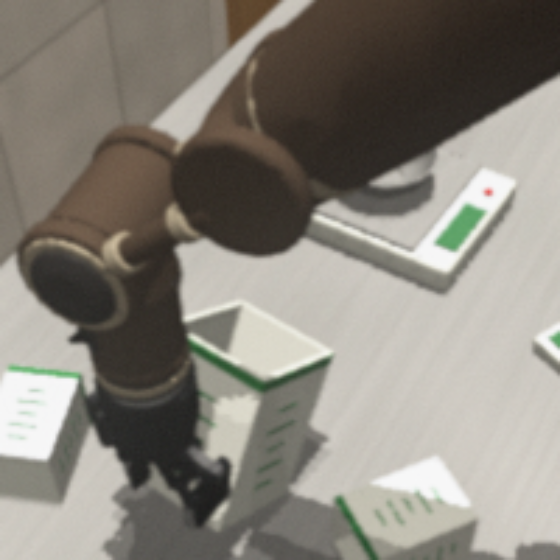

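It is now ~62°, past balance and leaning gently on the fingertips. Next I slide the contact up the wall.

Request:
send_rows:
  increments: [-0.01,0,-0.033,0,-0.013,0,-0.033,0,-0.014,0,-0.033,0,-0.014,0,-0.033,0,-0.014,0,-0.033,0,-0.015,0,-0.033,0]

```text
time_s: 11.52
ee_pos: [0.581, 0.1202, 0.0844]
ee_rot: [[0.152, 0.988, 0.0], [0.988, -0.152, -0.0], [-0.0, 0.0, -1.0]]
wrist_force: [0.4, 1.9, -0.2]
gripper_width: 0.06
gripper_force: 0.6
```

```bash
python3 tilt.py
```

```text
n 1789 green rim X,Z: [0.036 0.038 0.039] [0.167 0.171 0.174]
near side 1315 ((43.030052185058594, 99.3206787109375), (166.2021942138672, 151.93377685546875), 22.59848976135254) [[-63.0, 138.0], [-4.0, -3.0], [149.0, 61.0], [91.0, 201.0]]
11.575 [0.5811 0.1201 0.0847] [-0.1  1.8 -0. ]
```

Request:
send_rows:
  increments: [-0.021,0,-0.047,0,-0.021,0,-0.047,0,-0.021,0,-0.047,0,-0.02,0,-0.047,0,-0.02,0,-0.047,0,-0.02,0,-0.047,0,-0.02,0,-0.047,0,-0.02,0,-0.047,0,-0.02,0,-0.047,0,-0.02,0,-0.047,0,-0.02,0,-0.047,0,-0.02,0,-0.047,0]

```text
time_s: 13.08
ee_pos: [0.578, 0.101, 0.1295]
ee_rot: [[0.152, 0.988, -0.0], [0.988, -0.152, -0.0], [-0.0, -0.0, -1.0]]
wrist_force: [-0.1, 1.2, -0.9]
gripper_width: 0.0601
gripper_force: 0.4
```

```bash
python3 tilt.py
```

```text
n 1716 green rim X,Z: [0.037 0.037 0.038] [0.171 0.173 0.175]
near side 1319 ((38.873104095458984, 112.02684783935547), (165.5387420654297, 179.62783813476562), 23.252897262573242) [[-73.0, 162.0], [-2.0, -3.0], [150.0, 62.0], [79.0, 227.0]]
13.125 [0.5783 0.1009 0.13  ] [0.3 1.  0.5]
```

Request:
send_rows:
  increments: [0.025,0,0,0,0.025,0,0,0,0.025,0,0,0,0.025,0,0,0,0.025,0,0,0,0.025,0,0,0,0.025,0,0,0,0.025,0,0,0,0.025,0,0,0,0.025,0,0,0,0.025,0,0,0,0.025,0,0,0,0.025,0,0,0,0.025,0,0,0]

```text
time_s: 14.88
ee_pos: [0.5823, 0.1289, 0.1292]
ee_rot: [[0.152, 0.988, -0.0], [0.988, -0.152, 0.0], [0.0, -0.0, -1.0]]
wrist_force: [0.4, 1.0, -0.8]
gripper_width: 0.06
gripper_force: 0.6
```

```bash
python3 tilt.py
```

```text
nogreen
near side 1292 ((45.71514129638672, 116.88967895507812), (209.74658203125, 132.80929565429688), 89.9667739868164) [[-21.0, 12.0], [112.0, 12.0], [112.0, 222.0], [-21.0, 222.0]]
14.925 [0.5823 0.1291 0.1292] [0.7 1.8 0.2]
```

Request:
send_rows:
  increments: [0.012,0,0,0,0.012,0,0,0,0.012,0,0,0,0.012,0,0,0,0.012,0,0,0,0.012,0,0,0,0.012,0,0,0,0.01,0,0,0,0.01,0,0,0,0.01,0,0,0,0.01,0,0,0,0.01,0,0,0,0.01,0,0,0,0.01,0,0,0,0.01,0,0,0,0.01,0,0,0,0.01,0,0,0,0.01,0,0,0]

```text
time_s: 17.18
ee_pos: [0.5845, 0.1438, 0.1293]
ee_rot: [[0.152, 0.988, -0.0], [0.988, -0.152, -0.001], [-0.001, -0.0, -1.0]]
wrist_force: [0.2, 0.1, -0.8]
gripper_width: 0.0598
gripper_force: 0.0
```

```bash
python3 tilt.py pics/g.png
```

```text
n 1318 green rim X,Z: [0.126 0.126 0.126] [0.204 0.204 0.204]
near side 1256 ((62.76995849609375, 117.2251968383789), (209.96673583984375, 131.08828735351562), 89.89856719970703) [[-3.0, 12.0], [128.0, 12.0], [128.0, 222.0], [-3.0, 222.0]]
17.225 [0.5846 0.1439 0.1293] [ 0.6 -0.8  0.4]
```

View pics/g.png

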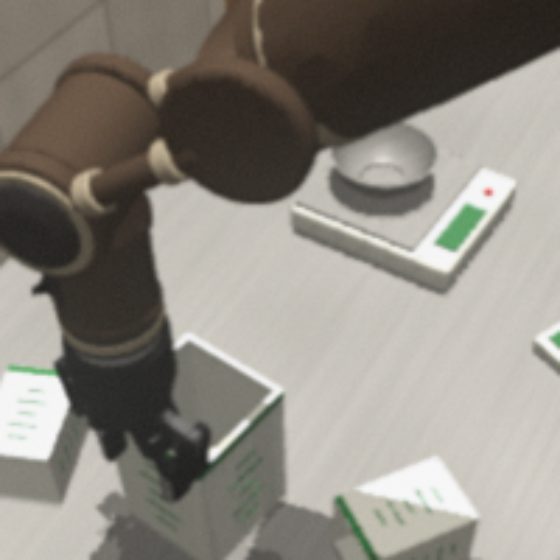

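It stands upright with the fingers free of it. I back off, rise and turn 90° to pinch the wall.

Request:
send_rows:
  increments: [0.1,0,0,0,0.1,0,-0.3,0,0,0,-0.5,0,0,0,-0.5,0,0,0,0,0.334,0,0,0,0.334,0,0,0,0.334,0,0,0,0.333,0,0,0,0.333,0,0,0,0.333,0,0,0,0.333,0,0,0,0.333,0,0,0,0.333,0,0,0,0]

```text
time_s: 18.98
ee_pos: [0.587, 0.1602, 0.2333]
ee_rot: [[0.989, -0.15, -0.0], [-0.15, -0.989, -0.0], [-0.0, 0.0, -1.0]]
wrist_force: [0.3, 0.2, -0.2]
gripper_width: 0.0599
gripper_force: 0.0
```

Run:
```python
from h import *; from bench import viewer,robot
for n in("side","top"):
    f=viewer.grab_frame(n); u,v,P=cloud(f)
    col=f["image"][v,u].astype(int)
    m=(P[:,2]>.14)&(P[:,2]<.158)&(P[:,0]>.5)&(P[:,0]<.66)&(P[:,1]>0)&(P[:,1]<.16)&(col.max(1)>90)
    Q=P[m]; r=cv2.minAreaRect(Q[:,:2].astype(np.float32)*1000); print(n,m.sum(),np.median(Q[:,2]),r,cv2.boxPoints(r).round().tolist())
s=robot.get_state(); print(s["qpos"].round(2),s["ee_pos"],s["ee_rot"].round(3).tolist())
f=viewer.grab_frame("top"); cv2.imwrite("pics/h.png",cv2.resize(f["image"][110:300,90:320,::-1],None,fx=3,fy=3))
```

```text
side 487 0.14734433350135623 ((575.556884765625, 80.1752700805664), (106.15872192382812, 106.3863525390625), 81.05915069580078) [[515.0, 36.0], [620.0, 19.0], [636.0, 124.0], [531.0, 141.0]]
top 244 0.14804024154575468 ((574.7791748046875, 81.46681213378906), (105.37625885009766, 105.4619369506836), 81.00897979736328) [[514.0, 38.0], [619.0, 21.0], [635.0, 125.0], [531.0, 142.0]]
[ 0.19  0.29  1.69 -0.    1.16  1.92] [0.58706093 0.16017532 0.23326822] [[0.989, -0.149, 0.0], [-0.149, -0.989, -0.0], [0.0, 0.0, -1.0]]
```

View pics/h.png

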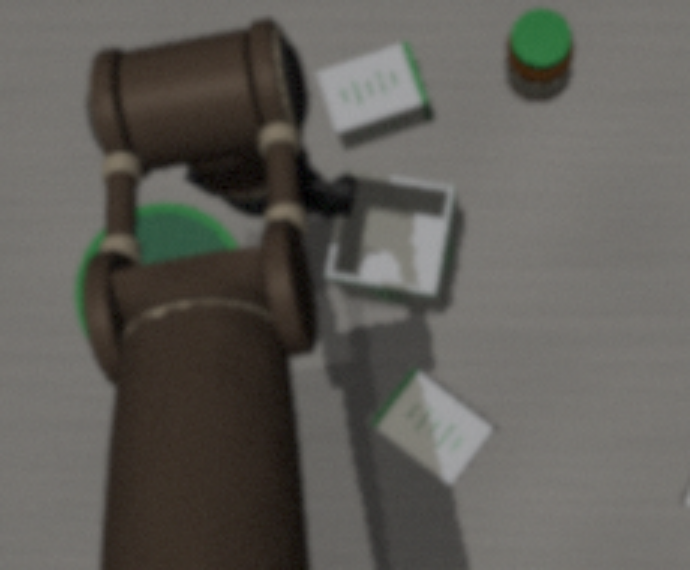

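The container stands upright (top crop, rim around (390,240)), centred at about (0.575, 0.081), and the mat is clear to its left. Next I move over its left wall, go down and pinch it.

Request:
send_rows:
  increments: [0,0.19,0,0,0.004,0.195,0,0,0,0,0,0,0,0,0.3,0,0,0,0.3,0,0,0,0.25,0,0,0,0.2,0,0,0,0.1,0,0,0,0.075,0,0,0,0,0,0,0,0,0]

```text
time_s: 20.5
ee_pos: [0.5832, 0.1295, 0.1359]
ee_rot: [[0.988, -0.152, 0.001], [-0.152, -0.988, 0.0], [0.001, -0.0, -1.0]]
wrist_force: [-0.3, 0.1, -0.3]
gripper_width: 0.0596
gripper_force: 0.0
```

Request:
send_rows:
  increments: [0,0,0,0,0,0,0,0,0,0,0,0,0,0,0,0,0,0,0,0,0,0,0,0,0,0,0,0,0,0,0,0]
  gripper: 15
  newtons: 25

```text
time_s: 21.5
ee_pos: [0.5827, 0.1294, 0.1352]
ee_rot: [[0.988, -0.152, -0.0], [-0.152, -0.988, -0.0], [-0.0, 0.0, -1.0]]
wrist_force: [0.2, -0.2, -0.0]
gripper_width: 0.0151
gripper_force: 0.0
```

Request:
send_rows:
  increments: [0,0,0,0,0,0,0,0,0,0,0,0,0,0,0,0,0,0,0,0,0,0,0,0]
  gripper: 0

```text
time_s: 22.25
ee_pos: [0.5827, 0.1296, 0.1353]
ee_rot: [[0.988, -0.152, 0.0], [-0.152, -0.988, 0.0], [0.0, -0.0, -1.0]]
wrist_force: [-0.2, 1.6, -0.1]
gripper_width: 0.0046
gripper_force: 30.1
```

Gripped at 4.6 mm, which is the wall. Now I drag it in two stages, pressing down slightly.

Request:
send_rows:
  increments: [0,0,0.006,0,-0.012,-0.04,0,0,-0.024,-0.079,0,0,-0.024,-0.079,0,0,-0.024,-0.079,0,0,-0.024,-0.079,0,0,-0.024,-0.079,0,0,-0.024,-0.079,0,0,-0.024,-0.079,0,0,-0.024,-0.079,0,0,-0.024,-0.079,0,0,-0.024,-0.079,0,0,-0.024,-0.079,0,0,-0.024,-0.079,0,0,-0.024,-0.079,0,0,-0.024,-0.079,0,0,-0.024,-0.079,0,0,-0.024,-0.079,0,0,-0.024,-0.079,0,0,-0.024,-0.079,0,0]

```text
time_s: 24.75
ee_pos: [0.5655, 0.2504, 0.1352]
ee_rot: [[0.988, -0.152, 0.0], [-0.152, -0.988, -0.001], [0.0, 0.001, -1.0]]
wrist_force: [2.4, -4.6, 2.3]
gripper_width: 0.0045
gripper_force: 30.5
```

Request:
send_rows:
  increments: [-0.026,-0.085,0,0,-0.026,-0.085,0,0,-0.026,-0.085,0,0,-0.026,-0.085,0,0,-0.026,-0.085,0,0,-0.026,-0.085,0,0,-0.026,-0.085,0,0,-0.026,-0.085,0,0,-0.026,-0.085,0,0,-0.026,-0.085,0,0,-0.026,-0.085,0,0,-0.026,-0.085,0,0,-0.026,-0.085,0,0,-0.026,-0.085,0,0,-0.026,-0.085,0,0,-0.026,-0.085,0,0,-0.026,-0.085,0,0,-0.026,-0.085,0,0,-0.026,-0.085,0,0,-0.02,-0.07,0,0]

```text
time_s: 27.25
ee_pos: [0.545, 0.3895, 0.1352]
ee_rot: [[0.988, -0.152, -0.001], [-0.152, -0.988, -0.002], [-0.0, 0.002, -1.0]]
wrist_force: [1.0, -6.2, 6.1]
gripper_width: 0.0044
gripper_force: 31.2
```

Request:
send_rows:
  increments: [0,0,-0.006,0,0,0,0,0,0,0,0,0]

```text
time_s: 27.62
ee_pos: [0.5448, 0.3904, 0.1352]
ee_rot: [[0.988, -0.153, -0.001], [-0.153, -0.988, 0.001], [-0.001, -0.001, -1.0]]
wrist_force: [-0.4, -0.9, 3.9]
gripper_width: 0.0048
gripper_force: 30.8
```

```bash
cat > fin.py <<'E'
from h import *; from bench import viewer,robot
for n in("side","top"):
    f=viewer.grab_frame(n); u,v,P=cloud(f); col=f["image"][v,u].astype(int)
    m=(P[:,2]>.14)&(P[:,2]<.156)&(P[:,0]>.44)&(P[:,0]<.64)&(P[:,1]>.25)&(P[:,1]<.42)&(col.max(1)>90)
    Q=P[m]; r=cv2.minAreaRect(Q[:,:2].astype(np.float32)*1000); print(n,m.sum(),np.median(Q[:,2]),r,cv2.boxPoints(r).round().tolist())
    cv2.imwrite(f"pics/fin_{n}.png",cv2.resize(f["image"][:,:,::-1],(768,576)))
E
python3 fin.py
```

```text
side 597 0.14771095434671222 ((539.4786376953125, 348.4466552734375), (120.60182189941406, 106.29293060302734), 81.81362915039062) [[478.0, 296.0], [583.0, 281.0], [601.0, 401.0], [495.0, 416.0]]
top 195 0.14861486094593657 ((538.4759521484375, 341.4308776855469), (106.37104034423828, 103.59297180175781), 81.84239196777344) [[480.0, 296.0], [582.0, 281.0], [597.0, 387.0], [495.0, 401.0]]
```

Container centre is at (0.538, 0.341) and the mat centre at (0.5375, 0.342). I release, lift and check.

Request:
send_rows:
  increments: [0,0,0,0,0,0,0,0,0,0,0,0,0,0,0,0,0,0,0,0,0,0,0,0,0,0,-0.1,0,0,0,-0.2,0,0,0,-0.4,0,0,0,-0.5,0,0,0,-0.4,0,0,0,0,0]
  gripper: 35

```text
time_s: 29.22
ee_pos: [0.5476, 0.3914, 0.2692]
ee_rot: [[0.988, -0.152, 0.009], [-0.152, -0.988, 0.005], [0.008, -0.007, -1.0]]
wrist_force: [-0.7, -0.4, 0.1]
gripper_width: 0.0349
gripper_force: 0.0
```

Request:
send_rows:
  increments: [0,-0.4,0,0,0,-0.4,0,0,0,-0.4,0,0,0,-0.4,0,0,0,-0.4,0,0,0,0,0,0,0,0,0,0]

```text
time_s: 30.1
ee_pos: [0.5692, 0.5472, 0.262]
ee_rot: [[0.988, -0.152, -0.002], [-0.152, -0.988, -0.002], [-0.001, 0.002, -1.0]]
wrist_force: [0.5, -1.6, -0.2]
gripper_width: 0.0351
gripper_force: 0.0
```

```bash
python3 fin.py
```

```text
side 807 0.14743512750349674 ((538.4903564453125, 341.22991943359375), (105.44832611083984, 107.21277618408203), 81.55419921875) [[478.0, 297.0], [584.0, 281.0], [599.0, 386.0], [493.0, 401.0]]
top 261 0.1486123999721194 ((538.6863403320312, 341.1226501464844), (106.62681579589844, 103.99402618408203), 81.40525817871094) [[479.0, 296.0], [582.0, 281.0], [598.0, 386.0], [495.0, 402.0]]
```

View pics/fin_side.png

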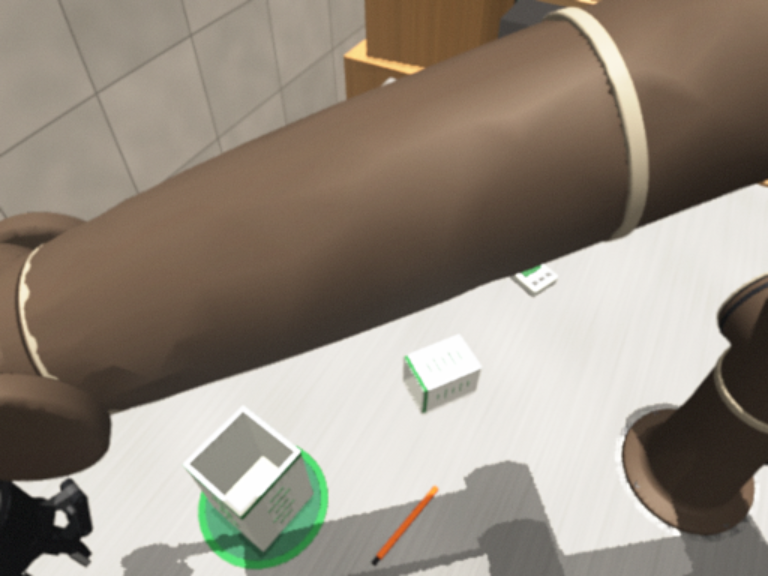

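The container stands upright and centred on the mat ((250,485) in the side view), the pen and timer haven't moved, and the robot is clear of everything.

```bash
python3 -c "
from bench import robot; print(robot.finish_job())"
```

```text
the job is handed in; nothing more can be done
None
```

I tipped the largest container upright, easing it down onto its base, and slid it along the counter until it stood centred on the green mat; the job was handed in at about 30 s, and no verdict came back.

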